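Line up the dome stakes by head width beside the vise

TASK

Line up the four loose mushroom-headed stakes on the wooden rail by the width of their heads, one standing upright in the middle of each steel disc: the widest on the disc nearest the vise, then narrower step by step, with the narrowest farthest from it. Do not knock any of them over, and leave the mallet where it stands.

Things in the scene. Friction and masses are not known exactly. Their poses are not given: they have to be found in the camera images.
- stake_32: loose bright-steel mushroom-headed stake with a head 32 mm across, standing on its foot. All four are round, 76 mm tall, with a 32 mm foot (10 mm thick) and a 20 mm shank; only the head width (32, 40, 48 or 56 mm) differs. An upright rim band 46 to 60 mm above the foot's underside is the place to grip; a low dome tops it. About 200 g (+-20%). Origin: centre of the underside; z up
- stake_40: loose bright-steel mushroom-headed stake with a head 40 mm across, standing on its foot. All four are round, 76 mm tall, with a 32 mm foot (10 mm thick) and a 20 mm shank; only the head width (32, 40, 48 or 56 mm) differs. An upright rim band 46 to 60 mm above the foot's underside is the place to grip; a low dome tops it. About 270 g (+-20%). Origin: centre of the underside; z up
- stake_48: loose bright-steel mushroom-headed stake with a head 48 mm across, standing on its foot. All four are round, 76 mm tall, with a 32 mm foot (10 mm thick) and a 20 mm shank; only the head width (32, 40, 48 or 56 mm) differs. An upright rim band 46 to 60 mm above the foot's underside is the place to grip; a low dome tops it. About 350 g (+-20%). Origin: centre of the underside; z up
- stake_56: loose bright-steel mushroom-headed stake with a head 56 mm across, standing on its foot. All four are round, 76 mm tall, with a 32 mm foot (10 mm thick) and a 20 mm shank; only the head width (32, 40, 48 or 56 mm) differs. An upright rim band 46 to 60 mm above the foot's underside is the place to grip; a low dome tops it. About 440 g (+-20%). Origin: centre of the underside; z up
- seat_1: dark steel rest disc, 40 mm across and 2 mm thick, on the pale wooden rail; an end disc of the row of four, 80 mm apart, seat_1 to seat_4 in line (seat_1 at the +y end). Rail: 70 x 320 mm, 20 mm high, fixed. Origin: centre of the disc's underside; stakes stand on its top, 2 mm higher. y along the rail, x across it. The vise stands beyond either end of the rail
- seat_2: dark steel rest disc, 40 mm across and 2 mm thick, on the pale wooden rail; a middle disc of the row of four, 80 mm apart, seat_1 to seat_4 in line (seat_1 at the +y end). Rail: 70 x 320 mm, 20 mm high, fixed. Origin: centre of the disc's underside; stakes stand on its top, 2 mm higher. y along the rail, x across it. The vise stands beyond either end of the rail
- seat_3: dark steel rest disc, 40 mm across and 2 mm thick, on the pale wooden rail; a middle disc of the row of four, 80 mm apart, seat_1 to seat_4 in line (seat_1 at the +y end). Rail: 70 x 320 mm, 20 mm high, fixed. Origin: centre of the disc's underside; stakes stand on its top, 2 mm higher. y along the rail, x across it. The vise stands beyond either end of the rail
- seat_4: dark steel rest disc, 40 mm across and 2 mm thick, on the pale wooden rail; an end disc of the row of four, 80 mm apart, seat_1 to seat_4 in line (seat_1 at the +y end). Rail: 70 x 320 mm, 20 mm high, fixed. Origin: centre of the disc's underside; stakes stand on its top, 2 mm higher. y along the rail, x across it. The vise stands beyond either end of the rail
- vise: green swivel vise with steel jaws, fixed to the bench beyond one end of the rail and gripping a dome stake of its own (not one of the four), about 160 x 110 mm, 165 mm tall to the top of that stake. It is only the mark for the order; at the rail's other end stands a round dark wooden block, 120 mm across and 60 mm high, with a hollow in its top. Origin: centre of its base on the bench
- mallet: loose wooden raising mallet, a bystander, standing on its pear-shaped head (74 mm across, 100 mm tall) with its 18 mm handle level, reaching 205 mm out along its -y at 52 mm height. Origin: centre of the head's underside
There are look-alikes about, which are no part of the job. Leave any orange look-alike of the stake_32 alone.

How it is judged:
By the outcome, as a careful person would: the job done as asked, in the order asked, and still so for the second after the job is handed in, with the robot touching nothing.
It also fails if it takes over 86 s, if anything falls off the work surface, if the arm or the gripper's body presses on something with over 40 N, if the wrist force passes 120 N, or if a joint passes its speed limit or range.

ROBOT

A 6-joint arm with a two-finger parallel gripper is mounted at the origin on the work surface. World frame = base frame: x ahead of the robot, y to its left, z up, the work surface at z = 0. Lengths are in m, angles in rad, forces in N, time in s.
With the tool pointing down it reaches from about 0.25 to 0.775 m from the base axis. Payload 4 kg.
Tool frame: the origin (TCP) lies on the centre line of the jaws, within the pads' length; the fingertips stand 11 mm ahead of it and the grasp point (between the pads) lies 8 mm behind it (arm.finger_overhang is the distance from the TCP to the fingertips, in m); z points along the fingers, y is the line along which they close (so a half turn about z gives the same grasp; the last joint's range is limited). The gripper opens to 94 mm and grips with 3 to 60 N. Pads are 16 mm wide; open, the fingers measure 119 mm over their backs; the gripper's body (75 mm by 177 mm) begins 78 mm behind the grasp point.
Start: joints at [-0.103, 0.087, 1.371, -0, 1.684, -0.103], TCP at [0.55, -0, 0.217] pointing down, gripper open.
Joint ranges: [-3.1, 3.1], [-0.76, 2.03], [0.27, 2.55], [-1.08, 4.22], [0.17, 2.65], [-2.57, 2.57]. Speed limits (rad/s): [2.79, 2.79, 3.14, 3.14, 3.14, 3.14].

INTERFACE

Orientations are given as a unit quaternion [w, x, y, z].
In Python, from plant import arm, vision gives the robot as it stands. The module is installed in compiled form; this text tells all that it offers.
- The arm moves only by the tool arm_command, never from a script. Its argument "moves" is text: rows parted by semicolons, each of 7 numbers parted by spaces: the shift along the tool's x, y, z in cm, then the turn, a rotation vector about the tool's x, y, z in rad, then the closure, from 0 (fully open) to 1 (shut). In form: x y z wx wy wz gripper; .... A call has 1 to 20 rows; each row shifts and turns the commanded pose from where the row before left it, along the tool's axes as they then stand; what a row does not reach is not made up. A row lasts 1/12 s, in which the tool goes at most 41.7 mm and 7.16 degrees, less where a joint would pass 70% of its speed; a pose out of reach is approached as far as the arm can. A call is refused whole if a number of a shift passes 4.17 or a number of a turn 0.125, either way. A call with a gripper value outside its range is refused whole. The fingers move at their own pace and stop on an object; "grip_force" is the grip in N (left out, the last holds). Time passes only in rows, so rows that do not move let the fingers close. It gives the time, the measured TCP pose, the force, the opening and the grip force at its end, in the units of the state.
- arm.sense(): the state, without advancing time (a new reading comes with each control period).
- vision.read_camera(name): name is "scene" or "side" or "wrist"; returns the picture (480x640x3 uint8, blue, green, red); there is no depth.
- vision.camera_info(name): a dict with "intrinsics" (3x3 intrinsics, pixels), "R" (3x3) and "t" (3): a world point X has camera coordinates R X + t; the wrist camera has in their place "mount" (4x4, takes a point from camera to tool coordinates, whose origin is the TCP and whose axes are the flange's). Camera axes: x right, y down, z forward; pixel columns grow to the right and rows downward; lengths in m; the calibration is good to about 2 mm. The wrist camera is an equidistant fisheye: a pixel r from the principal point sees the ray r / f radians off the axis. A picture is of the moment at which its call begins: read the wrist's pose just before it. camera_info takes no time and is no camera call.
- arm.finish_job(): hands the job in; it is judged then, once.
The state is a dict: "time": time; "joint_pos": joint angles; "qd": joint speeds; "effort": joint torques, N m; "tcp_pos": TCP position; "tcp_rot": TCP orientation; "contact_force": force on the tool from outside, world axes, zero at the start; "wrist_torque": the same for the moment, N m; "grip_width": finger opening in m; "finger_force": force on a finger pad.
Only numpy, scipy, OpenCV 4.12 (cv2) and the standard library are available. Lean on these libraries where they do the work, as an engineer would, in place of code of your own. Each camera call takes 0.05 s, during which the arm holds its last target. There are 200 camera calls.

## Working session

There is one attempt and no reset: what is moved stays moved. The work goes in short steps, Python scripts to look and compute and a tool call to move; the robot and the scene stay as the last step left them, time stands still between calls to the robot, and variables do not carry over. Pictures are saved under pics/ and viewed, at most 14 in all, crops included, and the job is handed in when it is done.

Besides the shell and the picture viewer there is one more tool, called after "Request:" by a JSON object that holds its "fn" and its "kwargs", one argument or row to a line. arm_command: Moves the arm, as the interface text tells. Its arguments: {"type":"object","properties":{"moves":{"type":"string"},"grip_force":{"type":"number"}},"required":["moves"]}

```bash
mkdir -p pics
python3 - <<'E'
from plant import arm, vision
import cv2, numpy as np
np.set_printoptions(precision=4,suppress=True)
s=arm.sense();print(s['time'],s['tcp_pos'],s['tcp_rot'],s['grip_width'])
for n in("scene","side","wrist"):
    cv2.imwrite(f"pics/{n}0.png",vision.read_camera(n)); print(n,vision.camera_info(n))
E
```

```text
0.0 [0.5495 0.0001 0.2153] [-0.0008  0.7071  0.7071 -0.0007] 0.09430070068799029
scene {'intrinsics': array([[604.0599,   0.    , 307.6988],
       [  0.    , 604.0599, 243.9826],
       [  0.    ,   0.    ,   1.    ]]), 'R': array([[ 0.42  ,  0.9075, -0.0072],
       [ 0.6939, -0.3262, -0.642 ],
       [-0.5849,  0.2646, -0.7667]]), 't': array([-0.2106, -0.3303,  1.5827])}
side {'intrinsics': array([[444.083 ,   0.    , 320.2179],
       [  0.    , 444.083 , 243.7642],
       [  0.    ,   0.    ,   1.    ]]), 'R': array([[ 0.9975, -0.0686,  0.0172],
       [-0.0357, -0.6981, -0.7151],
       [ 0.0611,  0.7127, -0.6988]]), 't': array([-0.5553,  0.0443,  1.1279])}
wrist {'intrinsics': array([[371.6483,   0.    , 320.09  ],
       [  0.    , 371.6483, 236.167 ],
       [  0.    ,   0.    ,   1.    ]]), 'mount': array([[-0.0001, -0.9633, -0.2684,  0.0778],
       [ 1.    ,  0.0005, -0.0019, -0.0004],
       [ 0.002 , -0.2684,  0.9633, -0.1683],
       [ 0.    ,  0.    ,  0.    ,  1.    ]])}
```

View pics/scene0.png

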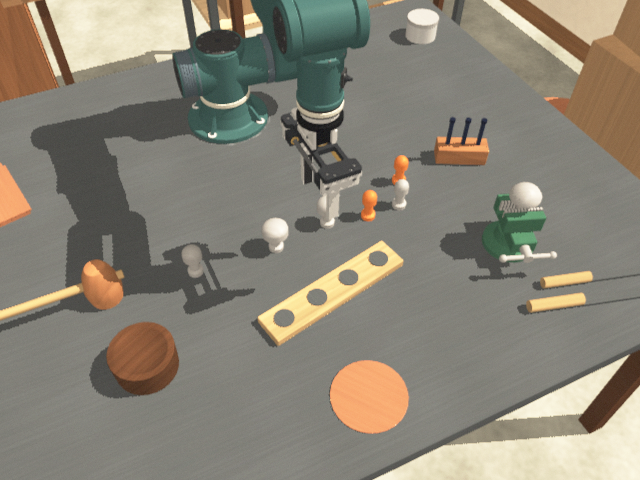

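View pics/side0.png

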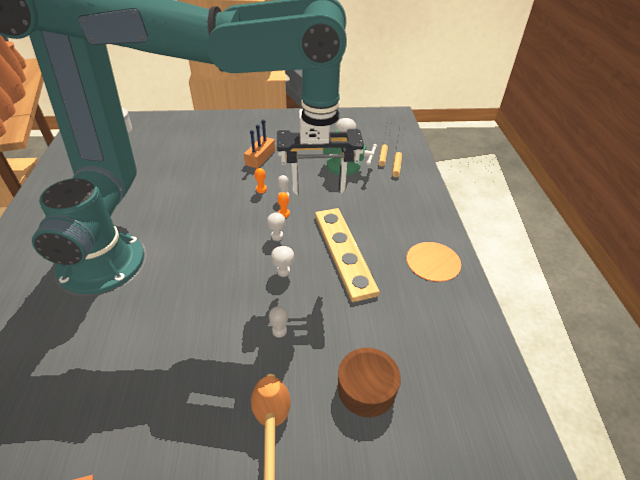

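View pics/wrist0.png

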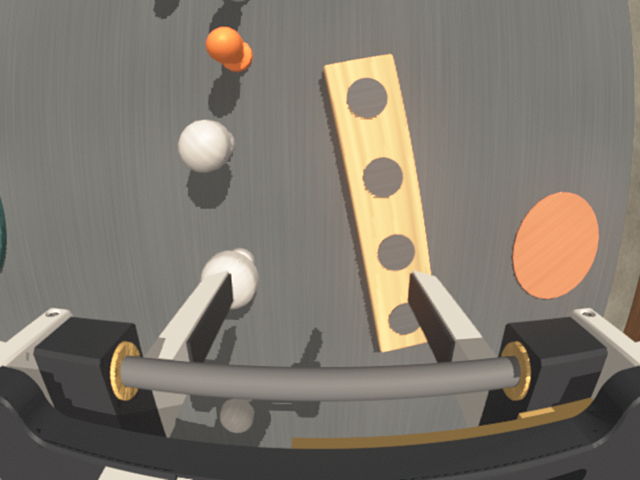

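```bash
cat > h.py <<'E'
import numpy as np, cv2
from plant import arm, vision
from scipy.spatial.transform import Rotation as Rn
np.set_printoptions(precision=4,suppress=True)
def ray(n,p,st=None):
    c=vision.camera_info(n);K=c['intrinsics']
    d=np.array([(p[0]-K[0,2])/K[0,0],(p[1]-K[1,2])/K[1,1],1.])
    if n!='wrist': return -c['R'].T@c['t'], c['R'].T@d
    r=np.hypot(d[0],d[1]); d=np.array([d[0]/r*np.sin(r),d[1]/r*np.sin(r),np.cos(r)])
    w,x,y,z=st['tcp_rot'];R=Rn.from_quat([x,y,z,w]).as_matrix();M=c['mount']
    return R@M[:3,3]+st['tcp_pos'], R@(M[:3,:3]@d)
def plane(n,p,z,st=None):
    o,d=ray(n,p,st); return o+d*(z-o[2])/d[2]
E
python3 - <<'E'
from h import *
sc=cv2.imread('pics/scene0.png');si=cv2.imread('pics/side0.png')
P={'scene':[(193,257),(275,232),(328,207),(401,190)],'side':[(278,319),(282,259),(276,222),(283,184)]}
rows=[]
for n,im in(('scene',sc),('side',si)):
    rows.append(np.hstack([cv2.resize(im[y-25:y+35,x-25:x+25],None,fx=4,fy=4,interpolation=cv2.INTER_CUBIC) for x,y in P[n]]))
    for p in P[n]: print(n,p,plane(n,p,.056))
cv2.imwrite('pics/m1.png',np.vstack(rows))
# seats
for n,im,D in(('scene',sc,[(284,317),(317,297),(348,277),(378,259)]),('side',si,[(331,218),(340,237),(349,258),(361,282)])):
    hsv=cv2.cvtColor(im,cv2.COLOR_BGR2HSV)
    for p in D:
        dark=((hsv[...,1]<70)&(hsv[...,2]<150)).astype(np.uint8)
        w=np.zeros_like(dark);cv2.circle(w,p,15,1,-1);k,l,s,c=cv2.connectedComponentsWithStats(dark*w,connectivity=4)
        i=l[p[1],p[0]];print(n,p,i,s[i],c[i],plane(n,c[i],.022) if i else '')
for p in [(366,98),(383,178),(396,252)]: print('wr',plane('wrist',p,.022,arm.sense()))
E
```

```text
scene (193, 257) [ 0.4564 -0.2322  0.056 ]
scene (275, 232) [ 0.4651 -0.0575  0.056 ]
scene (328, 207) [0.4479 0.0732 0.056 ]
scene (401, 190) [0.4701 0.241  0.056 ]
side (278, 319) [ 0.4491 -0.2454  0.056 ]
side (282, 259) [ 0.4589 -0.0699  0.056 ]
side (276, 222) [0.4442 0.0649 0.056 ]
side (283, 184) [0.4639 0.2291 0.056 ]
scene (284, 317) 1 [274 310  20  17 262] [283.6641 317.5878] [ 0.6448 -0.117   0.022 ]
scene (317, 297) 1 [307 289  20  16 245] [316.7347 296.6857] [ 0.6277 -0.0387  0.022 ]
scene (348, 277) 2 [339 270  19  15 226] [348.0664 276.9735] [0.6109 0.0393 0.022 ]
scene (378, 259) 1 [369 252  19  14 209] [377.9856 258.2249] [0.5941 0.1174 0.022 ]
side (331, 218) 2 [324 215  14   8  88] [330.3523 218.3409] [0.592  0.1113 0.022 ]
side (340, 237) 3 [333 233  13  10  94] [339.1064 237.4468] [0.6087 0.0337 0.022 ]
side (349, 258) 0 [     0      0    640    480 307147] [319.4943 239.4971] 
side (361, 282) 0 [     0      0    640    480 307155] [319.4931 239.4941] 
wr [0.5923 0.1148 0.022 ]
wr [0.6102 0.0365 0.022 ]
wr [ 0.627 -0.04   0.022]
```

View pics/m1.png

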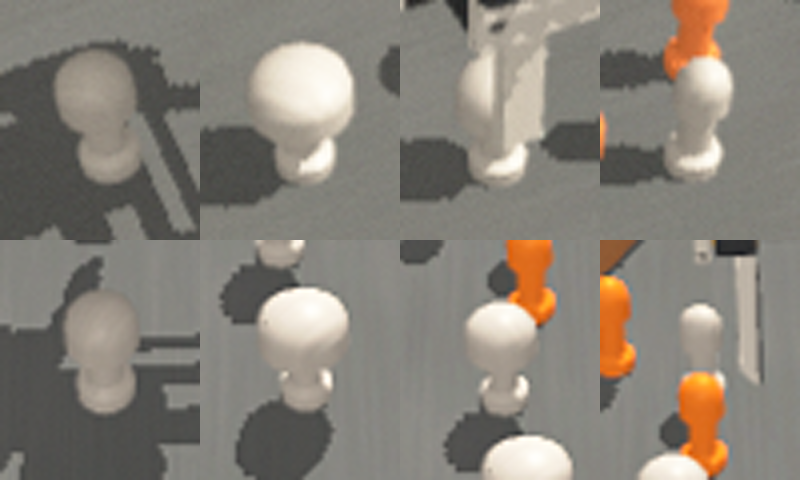

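Run:
```python
from h import *
F={'40':[(195.3,272.7),(279.5,332)],'56':[(276,249),(283.3,271)],'48':[(327.3,224),(277,235)],'32':[(399.5,205.7),None],'orA':[(369,216),(285,212)],'orB':[(400,181),(261,190)]}
for k,(a,b) in F.items(): print(k,plane('scene',a,.005),plane('side',b,.005) if b else '')
im=cv2.imread('pics/wrist0.png');s=arm.sense()
for p in[(205,146),(230,276),(236,415)]: print(plane('wrist',p,.06,s))
print('vise',plane('scene',(510,243),0),plane('scene',(143,372),0))
```

```text
40 [ 0.4558 -0.2352  0.005 ] [ 0.4499 -0.2432  0.005 ]
56 [ 0.4683 -0.0592  0.005 ] [ 0.46   -0.0626  0.005 ]
48 [0.4506 0.0712 0.005 ] [0.4442 0.0695 0.005 ]
32 [0.4703 0.2436 0.005 ] 
orA [0.4687 0.166  0.005 ] [0.4669 0.1645 0.005 ]
orB [0.4015 0.2853 0.005 ] [0.3959 0.2707 0.005 ]
[0.4457 0.0709 0.06  ]
[ 0.4622 -0.0521  0.06  ]
[ 0.4494 -0.2309  0.06  ]
vise [0.6636 0.4053 0.    ] [ 0.6303 -0.3932  0.    ]
```

Request:
{"fn": "arm_command", "kwargs": {
  "moves": "-2.8 -1.73 0 0 0 0 0;-2.8 -1.73 0 0 0 0 0;-2.8 -1.73 0 0 0 0 0;-2.8 -1.73 0 0 0 0 0;-2.8 -1.73 0 0 0 0 0;0 0 0 0 0 0 0;0 0 0 0 0 0 0",
  "grip_force": 30
}}

```text
time: 0.73
tcp_pos: [0.4629, -0.141, 0.2163]
tcp_rot: [-0.0, 0.708, 0.706, 0.0]
contact_force: [0.4, -0.3, 0.0]
grip_width: 0.0939
finger_force: 0.0
```

```bash
cat >> h.py <<'E'
def proj(X,st):
    c=vision.camera_info('wrist');K=c['intrinsics'];M=c['mount']
    w,x,y,z=st['tcp_rot'];R=Rn.from_quat([x,y,z,w]).as_matrix()
    C=(((X-st['tcp_pos'])@R)-M[:3,3])@M[:3,:3]
    q=np.hypot(C[:,0],C[:,1]);r=np.arctan2(q,C[:,2])/q
    return np.c_[K[0,0]*r*C[:,0]+K[0,2],K[1,1]*r*C[:,1]+K[1,2]]
def circ(x,y,z,r):
    t=np.linspace(0,6.28,60); return np.c_[x+r*np.cos(t),y+r*np.sin(t),z+0*t]
def model(x,y,hw,st,z0=0,s=4):
    m=np.zeros((480*s,640*s),np.uint8)
    for part in([(0,16),(.01,16)],[(.01,10),(.05,10)],[(.046,hw/2),(.06,hw/2),(.068,hw/2*.8),(.074,hw/2*.4),(.076,.001)]):
        p=proj(np.vstack([circ(x,y,z0+z,r) for z,r in part]),st)
        cv2.fillConvexPoly(m,cv2.convexHull((p*s).astype(np.int32)),1)
    return cv2.resize(m.astype(np.float32),(640,480),interpolation=cv2.INTER_AREA)
def look(x,y,hw,name,z0=0):
    """refine stake position from wrist picture; saves overlay"""
    st=arm.sense();im=vision.read_camera('wrist');cv2.imwrite(f'pics/{name}.png',im)
    hsv=cv2.cvtColor(im,cv2.COLOR_BGR2HSV).astype(int)
    for i in range(6):
        m=model(x,y,hw,st,z0);near=cv2.dilate(m,np.ones((25,25)))>0.1
        # maximise contrast between inside and surrounding ring
        best=None
        for dx in np.arange(-2,2.1,1)*(.004/2**i):
            for dy in np.arange(-2,2.1,1)*(.004/2**i):
                mm=model(x+dx,y+dy,hw,st,z0,2);ring=(cv2.dilate(mm,np.ones((9,9)))-mm)
                d=(hsv[...,2]*mm).sum()/mm.sum()-(hsv[...,2]*ring).sum()/ring.sum()
                if best is None or d>best[0]: best=(d,x+dx,y+dy)
        d,x,y=best
    m=model(x,y,hw,st,z0)
    cn,_=cv2.findContours((m>.5).astype(np.uint8),0,1);o=im.copy();cv2.drawContours(o,cn,-1,(0,0,255),1)
    cv2.imwrite(f'pics/{name}_o.png',o)
    print(name,'t',st['time'],'tcp',st['tcp_pos'],'contrast',d,'stake',x,y,'delta tool x,y cm',(y-st['tcp_pos'][1])*100,(x-st['tcp_pos'][0])*100)
    return x,y
E
python3 - <<'E'
from h import *
look(.463,-.059,.056,'w56'); s=arm.sense(); print(s['tcp_rot'])
E
```

```text
w56 t 0.7333 tcp [ 0.4629 -0.141   0.2163] contrast nan stake 0.44725000000000004 -0.07475000000000001 delta tool x,y cm 6.621431268641468 -1.5601553538023838
[-0.0002  0.7076  0.7066  0.0003]h.py:39: RuntimeWarning: invalid value encountered in scalar divide
  d=(hsv[...,2]*mm).sum()/mm.sum()-(hsv[...,2]*ring).sum()/ring.sum()
```

View pics/w56_o.png

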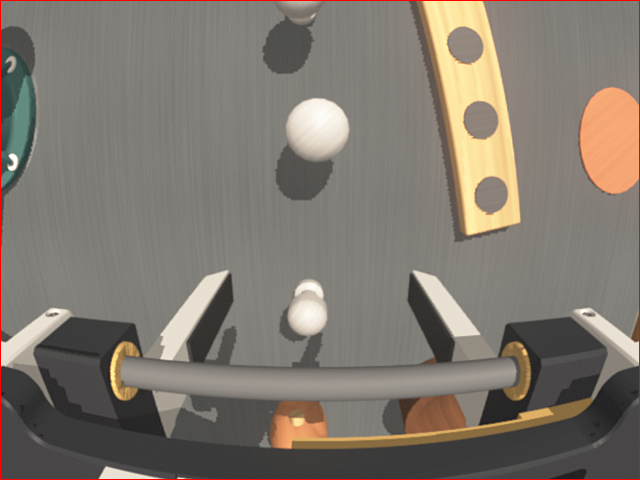

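Run:
```python
from h import *
s=arm.sense(); print(proj(np.array([[.463,-.059,.06]]),s), plane('wrist',(317,129),.06,s),plane('wrist',(307,315),.06,s)); print(model(.463,-.059,.056,s).sum())
```

```text
[[320.5954 131.5253]] [ 0.4599 -0.0568  0.06  ] [ 0.4495 -0.2328  0.06  ]
307200.0
```

```bash
sed -i 's/cv2.fillConvexPoly(m,cv2.convexHull((p\*s).astype(np.int32)),1)/cv2.drawContours(m,[cv2.convexHull((p*s).round().astype(np.int32))],-1,1,-1)/' h.py
python3 - <<'E'
from h import *
s=arm.sense();print(model(.463,-.059,.056,s).sum())
look(.461,-.058,.056,'w56b');look(.45,-.234,.040,'w40b')
a=cv2.imread('pics/w56b_o.png')[70:200,250:400];b=cv2.imread('pics/w40b_o.png')[240:370,230:380]
cv2.imwrite('pics/m2.png',cv2.resize(np.hstack([a,b]),None,fx=2.6,fy=2.6))
E
```

```text
307200.0
w56b t 0.7833 tcp [ 0.4634 -0.1401  0.2163] contrast nan stake 0.44525000000000003 -0.07375000000000001 delta tool x,y cm 6.630397873163893 -1.817541068588041
w40b t 0.8333 tcp [ 0.4638 -0.1395  0.2163] contrast nan stake 0.43425 -0.24975000000000003 delta tool x,y cm -11.02778446406778 -2.9507839354337206h.py:39: RuntimeWarning: invalid value encountered in scalar divide
  d=(hsv[...,2]*mm).sum()/mm.sum()-(hsv[...,2]*ring).sum()/ring.sum()
```

View pics/m2.png

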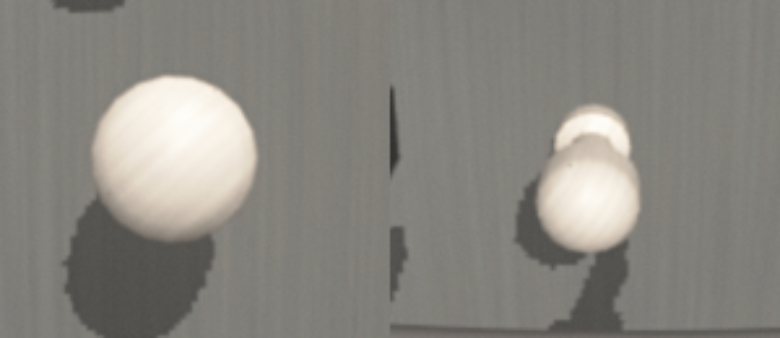

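```bash
sed -i 's/\[(0,16),(.01,16)\],\[(.01,10),(.05,10)\]/[(0,.016),(.01,.016)],[(.01,.010),(.05,.010)]/' h.py
python3 - <<'E'
from h import *
look(.461,-.058,.056,'w56c');look(.45,-.234,.040,'w40c')
a=cv2.imread('pics/w56c_o.png')[70:200,250:400];b=cv2.imread('pics/w40c_o.png')[240:370,230:380]
cv2.imwrite('pics/m3.png',cv2.resize(np.hstack([a,b]),None,fx=2.6,fy=2.6))
E
```

```text
w56c t 0.8833 tcp [ 0.4639 -0.1392  0.2163] contrast 98.68375771286404 stake 0.45975 -0.058 delta tool x,y cm 8.116019535353164 -0.41857607722452506
w40c t 0.9333 tcp [ 0.464  -0.139   0.2163] contrast 100.18028284889483 stake 0.44875000000000004 -0.23650000000000002 delta tool x,y cm -9.75193652186708 -1.5285785126122997
```

View pics/m3.png

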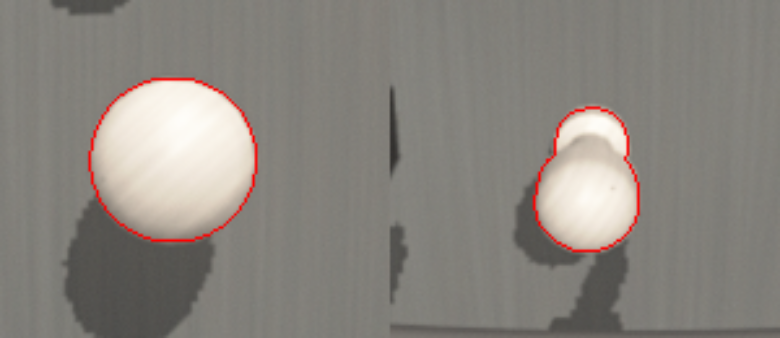

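Request:
{"fn": "arm_command", "kwargs": {
  "moves": "2.7 -0.2 0 0 0 0 0;2.7 -0.2 0 0 0 0 0;2.7 0 0 0 0 0 0;0 0 3 0 0 0 0;0 0 3 0 0 0 0;0 0 3 0 0 0 0;0 0 3 0 0 0 0;0 0 2.5 0 0 0 0;0 0 1.5 0 0 0 0;0 0 0 0 0 0 0;0 0 0 0 0 0 0;0 0 0 0 0 0 0;0 0 0 0 0 0 0"
}}

```text
time: 2.07
tcp_pos: [0.461, -0.059, 0.0584]
tcp_rot: [0.002, 0.707, 0.707, 0.001]
contact_force: [0.3, 0.3, -0.3]
grip_width: 0.0941
finger_force: 0.0
```

Request:
{"fn": "arm_command", "kwargs": {
  "moves": "0.1 -0.1 0.7 0 0 0 0;0 0 0.6 0 0 0 0;0 0 0 0 0 0 0;0 0 0 0 0 0 0.3;0 0 0 0 0 0 0.4;0 0 0 0 0 0 0.5;0 0 0 0 0 0 0.7;0 0 0 0 0 0 1;0 0 0 0 0 0 1;0 0 0 0 0 0 1;0 0 0 0 0 0 1;0 0 0 0 0 0 1",
  "grip_force": 30
}}

```text
time: 3.07
tcp_pos: [0.4593, -0.0581, 0.0439]
tcp_rot: [0.001, 0.707, 0.707, 0.001]
contact_force: [2.4, 0.1, -0.0]
grip_width: 0.055
finger_force: 30.0
```

Request:
{"fn": "arm_command", "kwargs": {
  "moves": "0 0 -1 0 0 0 1;0 0 -3 0 0 0 1;0 0 -3 0 0 0 1;0 0 -3 0 0 0 1;0 0 0 0 0 0 1;0 0 0 0 0 0 1"
}}

```text
time: 3.57
tcp_pos: [0.4588, -0.0582, 0.1444]
tcp_rot: [0.001, 0.707, 0.707, 0.0]
contact_force: [-0.6, -0.2, -5.6]
grip_width: 0.0549
finger_force: 30.0
```

```bash
cat >> h.py <<'E'
def seats(im,st,pts):
    hsv=cv2.cvtColor(im,cv2.COLOR_BGR2HSV)
    dark=(hsv[...,1]<70).astype(np.uint8);out=[]
    for p in pts:
        w=np.zeros_like(dark);cv2.circle(w,p,26,1,-1);k,l,s,c=cv2.connectedComponentsWithStats(dark*w,connectivity=4)
        i=l[p[1],p[0]];ys,xs=np.where(l==i)
        X=np.array([plane('wrist',q,.022,st) for q in zip(xs,ys)]); out.append(X.mean(0)[:2]);print(p,i,len(xs),X.mean(0)[:2],np.ptp(X,0)[:2])
E
python3 - <<'E'
from h import *
q=[-0.0002,0.7076,0.7066,0.0003]
seats(cv2.imread('pics/w56c.png'),dict(tcp_pos=np.array([.4639,-.1392,.2163]),tcp_rot=q),[(465,45),(481,120),(491,195)])
seats(cv2.imread('pics/wrist0.png'),dict(tcp_pos=np.array([.5495,.0001,.2153]),tcp_rot=[-.0008,.7071,.7071,-.0007]),[(366,98),(383,178),(396,252)])
s=arm.sense();print(s['tcp_pos'])
E
```

```text
(465, 45) 1 967 [0.6097 0.0366] [0.0381 0.0384]
(481, 120) 1 982 [ 0.6264 -0.0413] [0.0373 0.0379]
(491, 195) 1 898 [ 0.6431 -0.1192] [0.039  0.0379]Traceback (most recent call last):
  File "<stdin>", line 4, in <module>
  File "h.py", line 53, in seats
    X=np.array([plane('wrist',q,.022,st) for q in zip(xs,ys)]); out.append(X.mean(0)[:2]);print(p,i,len(xs),X.mean(0)[:2],np.ptp(X,0)[:2])
                ~~~~~^^^^^^^^^^^^^^^^^^^
  File "h.py", line 13, in plane
    o,d=ray(n,p,st); return o+d*(z-o[2])/d[2]
        ~~~^^^^^^^^
  File "h.py", line 6, in ray
    c=vision.camera_info(n);K=c['intrinsics']
ValueError: time passes only in moves, steps and waits
```

Request:
{"fn": "arm_command", "kwargs": {
  "moves": "0.9 1.3 0 0 0 0 1;1.8 2.7 0 0 0 0 1;1.8 2.7 0 0 0 0 1;1.8 2.7 0 0 0 0 1;1.7 2.7 0 0 0 0 1;0.8 1.3 0 0 0 0 1;0 0 0 0 0 0 1;0 0 0 0 0 0 1;0 0 0 0 0 0 1"
}}

```text
time: 4.32
tcp_pos: [0.5904, 0.0296, 0.1406]
tcp_rot: [-0.002, 0.707, 0.707, -0.002]
contact_force: [-0.5, -0.5, -4.0]
grip_width: 0.055
finger_force: 30.0
```

```bash
cat >> h.py <<'E'
_c={}
_ci=vision.camera_info
def _f(n):
    if n not in _c:_c[n]=_ci(n)
    return _c[n]
class V: pass
V.read_camera=vision.read_camera;V.camera_info=_f;vision=V
def seat_look(name,exp):
    st=arm.sense();im=vision.read_camera('wrist');cv2.imwrite(f'pics/{name}.png',im)
    pts=proj(np.array([[x,y,.022] for x,y in exp]),st).round().astype(int)
    print(st['tcp_pos'],st['tcp_rot']);seats(im,st,[tuple(map(int,p)) for p in pts])
E
python3 - <<'E'
from h import *
seat_look('s1',[(.593,.115)])
E
```

```text
[0.5904 0.0296 0.1406] [-0.002   0.7072  0.707  -0.0023]
(326, 125) 1 2013 [0.5931 0.1157] [0.0381 0.0379]
```

View pics/s1.png

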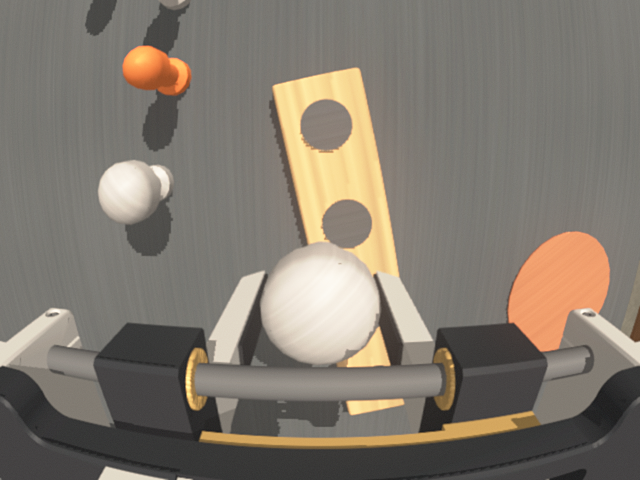

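Run:
```python
from h import *
st=arm.sense()
im=vision.read_camera('wrist');best=[]
# rows 243..363, cols 261..379 observed; compare model extents
for y in np.arange(.022,.038,.002):
    m=model(.5904,y,.056,st,st['tcp_pos'][2]-.0439)>.5;ys,xs=np.where(m);print(y,ys.min(),ys.max(),xs.min(),xs.max())
print(st['tcp_pos'])
```

```text
0.022 252 372 261 380
0.024 249 369 261 380
0.026000000000000002 246 366 261 380
0.028000000000000004 243 362 260 381
0.030000000000000006 240 359 260 381
0.03200000000000001 236 356 260 381
0.03400000000000001 233 352 259 381
0.03600000000000001 230 349 259 382
[0.5907 0.0294 0.1415]
```

Request:
{"fn": "arm_command", "kwargs": {
  "moves": "1.5 0.2 0 0 0 0 1;2.9 0 0 0 0 0 1;2.9 0 0 0 0 0 1;1.4 0 0 0 0 0 1;0 0 0 0 0 0 1;0 0 0 0 0 0 1;0 0 2 0 0 0 1;0 0 2 0 0 0 1;0 0 1.5 0 0 0 1;0 0 0.5 0 0 0 1;0 0 0 0 0 0 1;0 0 0 0 0 0 1;0 0 0 0 0 0 1"
}}

```text
time: 5.5
tcp_pos: [0.5956, 0.1164, 0.0852]
tcp_rot: [0.001, 0.707, 0.707, 0.001]
contact_force: [0.4, 0.2, -4.9]
grip_width: 0.055
finger_force: 30.0
```

Request:
{"fn": "arm_command", "kwargs": {
  "moves": "0 -0.15 0 0 0 0 1;0 0 0.8 0 0 0 1;0 0 0.6 0 0 0 1;0 0 0.3 0 0 0 1;0 0 0 0 0 0 1;0 0 0 0 0 0 1;0 0 0 0 0 0 1"
}}

```text
time: 6.08
tcp_pos: [0.5929, 0.117, 0.0661]
tcp_rot: [-0.0, 0.707, 0.707, -0.0]
contact_force: [-0.0, 0.4, -4.0]
grip_width: 0.0551
finger_force: 30.0
```

Request:
{"fn": "arm_command", "kwargs": {
  "moves": "0 0 0.1 0 0 0 1;0 0 0 0 0 0 1;0 0 0 0 0 0 1"
}}

```text
time: 6.33
tcp_pos: [0.5931, 0.117, 0.0659]
tcp_rot: [0.0, 0.707, 0.707, 0.0]
contact_force: [-1.4, -0.8, -1.8]
grip_width: 0.0547
finger_force: 30.0
```

Request:
{"fn": "arm_command", "kwargs": {
  "moves": "0 0 0.1 0 0 0 1;0 0 0 0 0 0 1;0 0 0 0 0 0 0.36;0 0 0 0 0 0 0.32;0 0 0 0 0 0 0.25;0 0 0 0 0 0 0.1;0 0 0 0 0 0 0;0 0 0 0 0 0 0;0 0 0 0 0 0 0"
}}

```text
time: 7.08
tcp_pos: [0.5931, 0.117, 0.0644]
tcp_rot: [0.0, 0.707, 0.707, 0.0]
contact_force: [0.4, 0.5, -0.4]
grip_width: 0.0924
finger_force: 0.0
```

Request:
{"fn": "arm_command", "kwargs": {
  "moves": "0 0 -2 0 0 0 0;0 0 -3.5 0 0 0 0;0 0 -3.5 0 0 0 0;0 0 -3 0 0 0 0;0 0 -3 0 0 0 0;-2.15 -2.43 0 0 0 0 0;-2.15 -2.43 0 0 0 0 0;-2.15 -2.43 0 0 0 0 0;-2.15 -2.43 0 0 0 0 0;-2.15 -2.43 0 0 0 0 0;-2.15 -2.43 0 0 0 0 0;0 0 0 0 0 0 0;0 0 0 0 0 0 0;0 0 0 0 0 0 0;0 0 0 0 0 0 0"
}}

```text
time: 8.33
tcp_pos: [0.448, -0.0115, 0.2145]
tcp_rot: [0.0, 0.707, 0.707, 0.0]
contact_force: [0.4, -0.4, -0.4]
grip_width: 0.0944
finger_force: 0.0
```

Run:
```python
from h import *
look(.447,.07,.048,'w48');
look(.447,.07,.048,'w48b');
look(.593,.1155,.056,'p56',.022)
seat_look('s2',[(.6097,.037)])
a=cv2.imread('pics/w48_o.png');b=cv2.imread('pics/p56_o.png');a[:,340:]=b[:,340:];cv2.imwrite('pics/m4.png',a)
```

```text
w48 t 8.3333 tcp [ 0.448  -0.0115  0.2145] contrast 96.38044078010579 stake 0.443625 0.07150000000000001 delta tool x,y cm 8.295455845846734 -0.43378032073020933
w48b t 8.3833 tcp [ 0.448  -0.0114  0.2144] contrast 96.41865914739213 stake 0.44362500000000005 0.07150000000000001 delta tool x,y cm 8.289118893990082 -0.43665488407328423
p56 t 8.4333 tcp [ 0.4479 -0.0113  0.2143] contrast 62.22191072783403 stake 0.6031249999999999 0.123125 delta tool x,y cm 13.446579961561058 15.52163252372732
[ 0.4478 -0.0114  0.2142] [-0.0002  0.7066  0.7076 -0.0001]
(479, 170) 1 981 [0.6091 0.0376] [0.0378 0.0387]
```

View pics/m4.png

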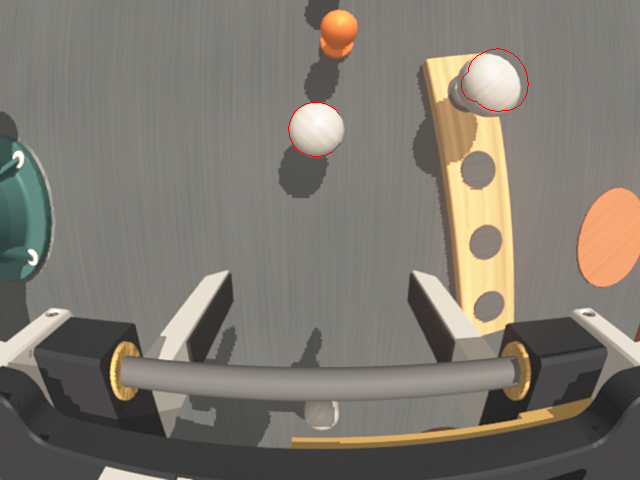

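Request:
{"fn": "arm_command", "kwargs": {
  "moves": "2.8 -0.2 0 0 0 0 0;2.8 -0.2 0 0 0 0 0;2.7 0 0 0 0 0 0;0 0 3 0 0 0 0;0 0 3 0 0 0 0;0 0 3 0 0 0 0;0 0 3 0 0 0 0;0 0 3 0 0 0 0;0 0 1.2 0 0 0 0;0 0 0.8 0 0 0 0;0 0 0 0 0 0 0;0 0 0 0 0 0 0;0 0 0 0 0 0 0"
}}

```text
time: 9.62
tcp_pos: [0.4446, 0.0712, 0.046]
tcp_rot: [0.001, 0.707, 0.707, 0.001]
contact_force: [-0.5, 0.4, -0.2]
grip_width: 0.0941
finger_force: 0.0
```

Request:
{"fn": "arm_command", "kwargs": {
  "moves": "0 -0.1 0.1 0 0 0 0.3;0 0 0 0 0 0 0.42;0 0 0 0 0 0 0.48;0 0 0 0 0 0 0.55;0 0 0 0 0 0 0.8;0 0 0 0 0 0 1;0 0 0 0 0 0 1;0 0 0 0 0 0 1;0 0 0 0 0 0 1;0 0 0 0 0 0 1",
  "grip_force": 30
}}

```text
time: 10.45
tcp_pos: [0.4428, 0.071, 0.0438]
tcp_rot: [0.0, 0.707, 0.707, 0.0]
contact_force: [1.3, 0.6, -0.7]
grip_width: 0.0473
finger_force: 30.0
```

Request:
{"fn": "arm_command", "kwargs": {
  "moves": "0 0 -1 0 0 0 1;0 0 -3 0 0 0 1;0 0 -3 0 0 0 1;0 0 -3 0 0 0 1;-0.9 1.3 0 0 0 0 1;-1.9 2.7 0 0 0 0 1;-1.9 2.7 0 0 0 0 1;-1.9 2.7 0 0 0 0 1;-1.9 2.7 0 0 0 0 1;-1.9 2.7 0 0 0 0 1;-1.2 1.7 0 0 0 0 1;0 0 0 0 0 0 1;0 0 0 0 0 0 1;0 0 0 0 0 0 1;0 0 0 0 0 0 1"
}}

```text
time: 11.7
tcp_pos: [0.6061, -0.0442, 0.1433]
tcp_rot: [-0.001, 0.707, 0.707, -0.0]
contact_force: [0.5, 0.1, -2.7]
grip_width: 0.0469
finger_force: 30.0
```

```bash
cat >> h.py <<'E'
def held(hw,zg):
    st=arm.sense();im=vision.read_camera('wrist').astype(float)
    h=cv2.cvtColor(im.astype(np.uint8),cv2.COLOR_BGR2HSV);x=st['tcp_pos'][0];r=[]
    for y in st['tcp_pos'][1]+np.arange(-.006,.0061,.0005):
        m=model(x,y,hw,st,st['tcp_pos'][2]-zg,2);c=proj(np.array([[x,y,st['tcp_pos'][2]]]),st)[0]
        m[:,:int(c[0]-10)]=0;m[:,int(c[0]+10):]=0
        ring=cv2.dilate(m,np.ones((9,1)))-m
        # head's front edge on a strip about the centre line
        ys=np.where(m.sum(1)>0)[0];ring[(ys.min()+ys.max())//2:]=0
        r.append(((im.std(2)*ring).sum()/ring.sum(),(h[...,1]*ring).sum()/ring.sum(),(h[...,2]*m).sum()/m.sum()-(h[...,2]*ring).sum()/ring.sum(),y-st['tcp_pos'][1]))
    b=max(r,key=lambda t:t[2]);print('held y offset',b[3],'contrast',b[2],st['tcp_pos'])
E
python3 - <<'E'
from h import *
seat_look('s2b',[(.6097,.037)]); held(.048,.0445)
E
```

```text
[ 0.6061 -0.0442  0.1433] [-0.0007  0.7068  0.7074 -0.0003]
(326, 131) 1 1974 [0.61   0.0375] [0.0378 0.0383]
held y offset 0.0040000000000000105 contrast 28.513947 [ 0.6063 -0.0441  0.1436]
```

Request:
{"fn": "arm_command", "kwargs": {
  "moves": "1.4 0.35 0 0 0 0 1;2.7 0 0 0 0 0 1;2.7 0 0 0 0 0 1;1.3 0 0 0 0 0 1;0 0 0 0 0 0 1;0 0 0 0 0 0 1;0 0 2 0 0 0 1;0 0 2 0 0 0 1;0 0 2 0 0 0 1;0 0 1 0 0 0 1;0 0 0.4 0 0 0 1;0 0 0 0 0 0 1;0 0 0 0 0 0 1;0 0 0 0 0 0 1"
}}

```text
time: 12.97
tcp_pos: [0.6119, 0.0356, 0.0713]
tcp_rot: [0.001, 0.707, 0.707, 0.001]
contact_force: [0.2, -0.3, -2.7]
grip_width: 0.0472
finger_force: 30.0
```

Request:
{"fn": "arm_command", "kwargs": {
  "moves": "0.1 -0.15 0.3 0 0 0 1;0 0 0.2 0 0 0 1;0 0 0 0 0 0 1;0 0 0 0 0 0 1;0 0 0 0 0 0 1"
}}

```text
time: 13.38
tcp_pos: [0.6099, 0.0371, 0.0658]
tcp_rot: [0.001, 0.707, 0.707, 0.001]
contact_force: [-0.6, 0.6, 2.1]
grip_width: 0.0469
finger_force: 30.0
```

Request:
{"fn": "arm_command", "kwargs": {
  "moves": "0 0 0 0 0 0 0.45;0 0 0 0 0 0 0.4;0 0 0 0 0 0 0.3;0 0 0 0 0 0 0.1;0 0 0 0 0 0 0;0 0 0 0 0 0 0;0 0 -1 0 0 0 0;0 0 -3 0 0 0 0;0 0 -4 0 0 0 0;0 0 -4 0 0 0 0;0 0 -3 0 0 0 0"
}}

```text
time: 14.3
tcp_pos: [0.6099, 0.037, 0.2193]
tcp_rot: [0.002, 0.707, 0.707, 0.002]
contact_force: [1.0, -0.3, -0.4]
grip_width: 0.0941
finger_force: 0.0
```

Request:
{"fn": "arm_command", "kwargs": {
  "moves": "-1.5 -0.7 0 0 0 0 0;-3.2 -1.4 0 0 0 0 0;-3.2 -1.4 0 0 0 0 0;-3.2 -1.4 0 0 0 0 0;-3.2 -1.4 0 0 0 0 0;-3.2 -1.4 0 0 0 0 0;-3.2 -1.4 0 0 0 0 0;-3.2 -1.4 0 0 0 0 0;-3.2 -1.4 0 0 0 0 0;-3.2 -1.4 0 0 0 0 0;-3.2 -1.4 0 0 0 0 0;-2 -1.4 0 0 0 0 0;0 0 0 0 0 0 0;0 0 0 0 0 0 0;0 0 0 0 0 0 0;0 0 0 0 0 0 0"
}}

```text
time: 15.63
tcp_pos: [0.4489, -0.317, 0.2149]
tcp_rot: [0.0, 0.707, 0.708, 0.0]
contact_force: [0.6, -0.4, 0.1]
grip_width: 0.094
finger_force: 0.0
```

Run:
```python
from h import *
look(.449,-.2365,.040,'w40d')
seat_look('s3',[(.6264,-.041),(.6431,-.119)])
```

```text
w40d t 15.6333 tcp [ 0.4489 -0.317   0.2149] contrast 84.29212267768662 stake 0.448875 -0.235 delta tool x,y cm 8.197002795237301 -0.0016200364062357586
[ 0.4489 -0.3169  0.2148] [0.0002 0.7064 0.7078 0.0002]
(488, -34) 0 307200 [ 0.4469 -0.3684] [1.6311 0.973 ]
(507, 34) 1 835 [ 0.643  -0.1196] [0.0385 0.0385]
```

View pics/w40d_o.png

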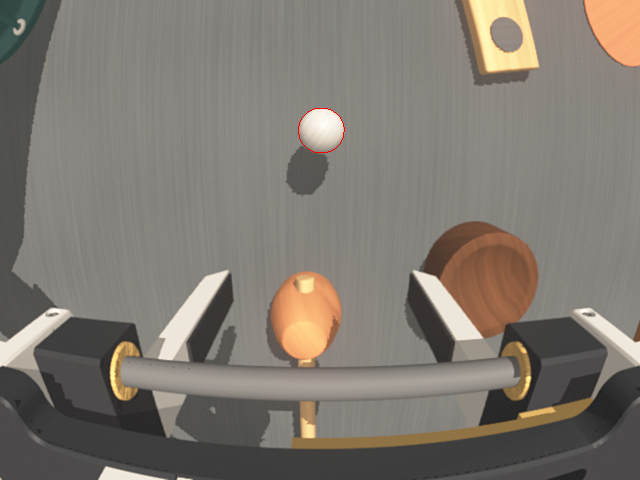

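Request:
{"fn": "arm_command", "kwargs": {
  "moves": "2.8 0 0 0 0 0 0;2.8 0 0 0 0 0 0;2.6 0 0 0 0 0 0;0 0 3 0 0 0 0;0 0 3 0 0 0 0;0 0 3 0 0 0 0;0 0 3 0 0 0 0;0 0 3 0 0 0 0;0 0 1.2 0 0 0 0;0 0 0.8 0 0 0 0;0 0 0 0 0 0 0;0 0 0 0 0 0 0;0 0 0 0 0 0 0"
}}

```text
time: 16.82
tcp_pos: [0.4497, -0.2368, 0.0467]
tcp_rot: [0.002, 0.707, 0.707, 0.0]
contact_force: [-0.4, -0.5, 0.9]
grip_width: 0.0938
finger_force: 0.0
```

Request:
{"fn": "arm_command", "kwargs": {
  "moves": "0.1 -0.1 0.2 0 0 0 0.3;0 0 0 0 0 0 0.5;0 0 0 0 0 0 0.56;0 0 0 0 0 0 0.62;0 0 0 0 0 0 0.8;0 0 0 0 0 0 1;0 0 0 0 0 0 1;0 0 0 0 0 0 1;0 0 0 0 0 0 1;0 0 0 0 0 0 1",
  "grip_force": 30
}}

```text
time: 17.65
tcp_pos: [0.4476, -0.2351, 0.0426]
tcp_rot: [0.0, 0.707, 0.707, 0.0]
contact_force: [0.2, -0.2, 0.5]
grip_width: 0.0391
finger_force: 30.0
```

Request:
{"fn": "arm_command", "kwargs": {
  "moves": "0 0 -1 0 0 0 1;0 0 -3 0 0 0 1;0 0 -3 0 0 0 1;0 0 -3 0 0 0 1;0.8 1.3 0 0 0 0 1;1.7 2.7 0 0 0 0 1;1.7 2.7 0 0 0 0 1;1.7 2.7 0 0 0 0 1;1.7 2.7 0 0 0 0 1;1.7 2.7 0 0 0 0 1;1.7 2.7 0 0 0 0 1;0.1 0.2 0 0 0 0 1;0 0 0 0 0 0 1;0 0 0 0 0 0 1;0 0 0 0 0 0 1;0 0 0 0 0 0 1"
}}

```text
time: 18.98
tcp_pos: [0.6232, -0.1249, 0.1427]
tcp_rot: [-0.0, 0.708, 0.707, -0.0]
contact_force: [-0.3, -0.3, -2.3]
grip_width: 0.0392
finger_force: 30.0
```

Run:
```python
from h import *
seat_look('s3b',[(.6264,-.041),(.6431,-.119)])
```

```text
[ 0.6232 -0.1249  0.1427] [-0.      0.7076  0.7066 -0.0002]
(325, 127) 1 1972 [ 0.6269 -0.0407] [0.0384 0.0382]
(346, 226) 1 1859 [ 0.6436 -0.1191] [0.0387 0.0407]
```

Request:
{"fn": "arm_command", "kwargs": {
  "moves": "1.4 0.3 0 0 0 0 1;2.8 0 0 0 0 0 1;2.8 0 0 0 0 0 1;1.4 0 0 0 0 0 1;0 0 0 0 0 0 1;0 0 0 0 0 0 1;0 0 2 0 0 0 1;0 0 2 0 0 0 1;0 0 2 0 0 0 1;0 0 1 0 0 0 1;0 0 0.2 0 0 0 1;0 0 0 0 0 0 1;0 0 0 0 0 0 1;0 0 0 0 0 0 1"
}}

```text
time: 20.2
tcp_pos: [0.6284, -0.0405, 0.0724]
tcp_rot: [0.001, 0.707, 0.707, 0.001]
contact_force: [0.2, -0.4, -1.3]
grip_width: 0.0392
finger_force: 30.0
```

Request:
{"fn": "arm_command", "kwargs": {
  "moves": "0 -0.15 0.4 0 0 0 1;0 0 0.2 0 0 0 1;0 0 0 0 0 0 1;0 0 0 0 0 0 1;0 0 0 0 0 0 1"
}}

```text
time: 20.62
tcp_pos: [0.6258, -0.04, 0.0647]
tcp_rot: [0.0, 0.707, 0.707, 0.0]
contact_force: [-0.1, 0.4, -1.5]
grip_width: 0.0392
finger_force: 30.0
```

Request:
{"fn": "arm_command", "kwargs": {
  "moves": "0 0.05 0.1 0 0 0 1;0 0 0 0 0 0 1;0 0 0 0 0 0 1"
}}

```text
time: 20.87
tcp_pos: [0.6261, -0.0401, 0.0646]
tcp_rot: [0.0, 0.707, 0.707, -0.0]
contact_force: [-2.7, -0.2, 4.8]
grip_width: 0.0393
finger_force: 30.0
```

Request:
{"fn": "arm_command", "kwargs": {
  "moves": "0 0 0 0 0 0 0.55;0 0 0 0 0 0 0.5;0 0 0 0 0 0 0.3;0 0 0 0 0 0 0.1;0 0 0 0 0 0 0;0 0 0 0 0 0 0;0 0 -1 0 0 0 0;0 0 -3 0 0 0 0;0 0 -4 0 0 0 0;0 0 -4 0 0 0 0;0 0 -3 0 0 0 0"
}}

```text
time: 21.78
tcp_pos: [0.6269, -0.0401, 0.2183]
tcp_rot: [0.002, 0.707, 0.707, 0.001]
contact_force: [0.7, -0.1, 0.1]
grip_width: 0.0939
finger_force: 0.0
```

Request:
{"fn": "arm_command", "kwargs": {
  "moves": "1.3 -1 0 0 0 0 0;2.5 -2 0 0 0 0 0;2.5 -2 0 0 0 0 0;2.5 -2 0 0 0 0 0;2.5 -2 0 0 0 0 0;2.5 -2 0 0 0 0 0;2.5 -2 0 0 0 0 0;2.5 -2 0 0 0 0 0;1.2 -1 0 0 0 0 0;0 0 0 0 0 0 0;0 0 0 0 0 0 0;0 0 0 0 0 0 0;0 0 0 0 0 0 0"
}}

```text
time: 22.87
tcp_pos: [0.4669, 0.1592, 0.2137]
tcp_rot: [0.0, 0.708, 0.707, 0.0]
contact_force: [-0.5, 0.7, -0.3]
grip_width: 0.0939
finger_force: 0.0
```

Run:
```python
from h import *
look(.466,.242,.032,'w32')
```

```text
w32 t 22.8667 tcp [0.4669 0.1592 0.2137] contrast 83.43719511613521 stake 0.463875 0.2435 delta tool x,y cm 8.431853840225006 -0.3055147733300956
```

View pics/w32_o.png

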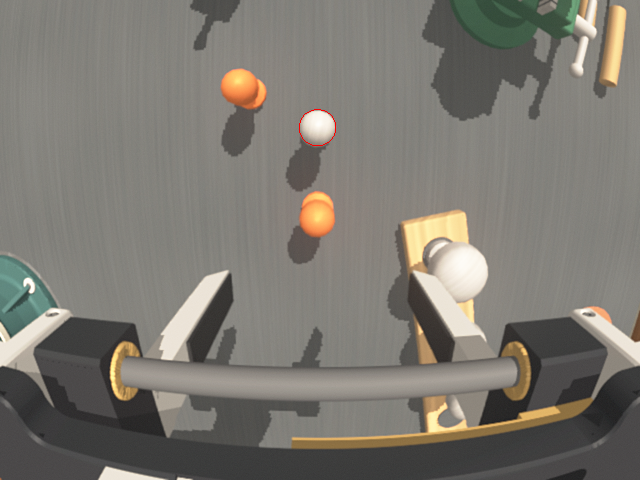

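Request:
{"fn": "arm_command", "kwargs": {
  "moves": "2.8 -0.3 0 0 0 0 0.36;2.8 0 0 0 0 0 0.36;2.8 0 0 0 0 0 0.36;0 0 0 0 0 0 0.36;0 0 3 0 0 0 0.36;0 0 3 0 0 0 0.36;0 0 3 0 0 0 0.36;0 0 3 0 0 0 0.36;0 0 2.5 0 0 0 0.36;0 0 1.2 0 0 0 0.36;0 0 0.8 0 0 0 0.36;0 0 0 0 0 0 0.36;0 0 0 0 0 0 0.36;0 0 0 0 0 0 0.36"
}}

```text
time: 24.08
tcp_pos: [0.4648, 0.2444, 0.0505]
tcp_rot: [0.001, 0.707, 0.707, 0.002]
contact_force: [-0.8, 0.3, -0.1]
grip_width: 0.0603
finger_force: 0.0
```

Request:
{"fn": "arm_command", "kwargs": {
  "moves": "-0.1 -0.1 0.5 0 0 0 0.36;0 0 0 0 0 0 0.5;0 0 0 0 0 0 0.6;0 0 0 0 0 0 0.65;0 0 0 0 0 0 0.7;0 0 0 0 0 0 1;0 0 0 0 0 0 1;0 0 0 0 0 0 1;0 0 0 0 0 0 1;0 0 0 0 0 0 1",
  "grip_force": 30
}}

```text
time: 24.92
tcp_pos: [0.4626, 0.2431, 0.0438]
tcp_rot: [0.0, 0.707, 0.707, 0.0]
contact_force: [0.6, 0.1, 0.5]
grip_width: 0.0312
finger_force: 30.0
```

Request:
{"fn": "arm_command", "kwargs": {
  "moves": "0 0 -1 0 0 0 1;0 0 -3 0 0 0 1;0 0 -4 0 0 0 1;0 0 -4 0 0 0 1;0 0 -3 0 0 0 1;0 0 0 0 0 0 1;-1.5 0.7 0 0 0 0 1;-3 1.5 0 0 0 0 1;-3 1.5 0 0 0 0 1;-3 1.5 0 0 0 0 1;-3 1.5 0 0 0 0 1;-3 1.5 0 0 0 0 1;-3 1.5 0 0 0 0 1;-3 1.5 0 0 0 0 1;-3 1.5 0 0 0 0 1;-3 1.5 0 0 0 0 1;-3 1.5 0 0 0 0 1;0 0 0 0 0 0 1;0 0 0 0 0 0 1;0 0 0 0 0 0 1"
}}

```text
time: 26.58
tcp_pos: [0.6183, -0.0716, 0.1919]
tcp_rot: [-0.002, 0.707, 0.707, -0.001]
contact_force: [-0.7, -0.4, -2.0]
grip_width: 0.0311
finger_force: 30.0
```

Request:
{"fn": "arm_command", "kwargs": {
  "moves": "-2.4 1.2 0 0 0 0 1;-2.4 1.2 0 0 0 0 1;0 0 0 0 0 0 1;0 0 0 0 0 0 1;0 0 2.5 0 0 0 1;0 0 2.5 0 0 0 1;0 0 2.5 0 0 0 1;0 0 2.5 0 0 0 1;0 0 1 0 0 0 1;0 0 0.5 0 0 0 1;0 0 0 0 0 0 1;0 0 0 0 0 0 1;0 0 0 0 0 0 1"
}}

```text
time: 27.67
tcp_pos: [0.6446, -0.12, 0.081]
tcp_rot: [0.002, 0.707, 0.707, 0.001]
contact_force: [0.6, 0.4, -2.0]
grip_width: 0.0313
finger_force: 30.0
```

Request:
{"fn": "arm_command", "kwargs": {
  "moves": "0.05 -0.1 0.8 0 0 0 1;0 0 0.5 0 0 0 1;0 0 0.1 0 0 0 1;0 0 0 0 0 0 1;0 0 0 0 0 0 1;0 0 0 0 0 0 1"
}}

```text
time: 28.17
tcp_pos: [0.6432, -0.1197, 0.0656]
tcp_rot: [0.001, 0.707, 0.707, 0.001]
contact_force: [1.8, -0.3, 2.2]
grip_width: 0.0314
finger_force: 30.0
```

Contact; release, retreat, and take a look at the row.

Request:
{"fn": "arm_command", "kwargs": {
  "moves": "0 0 0 0 0 0 0.63;0 0 0 0 0 0 0.55;0 0 0 0 0 0 0.35;0 0 0 0 0 0 0.1;0 0 0 0 0 0 0;0 0 0 0 0 0 0;0 0 -1 0 0 0 0;0 0 -3 0 0 0 0;0 0 -4 0 0 0 0;0 0 -4 0 0 0 0;0 0 -4 0 0 0 0;-4 0 0 0 0 0 0;-4 0 0 0 0 0 0;-4 0 0 0 0 0 0;0 0 0 0 0 0 0;0 0 0 0 0 0 0;0 0 0 0 0 0 0"
}}

```text
time: 29.58
tcp_pos: [0.6421, -0.2392, 0.2248]
tcp_rot: [-0.0, 0.707, 0.707, 0.0]
contact_force: [-0.1, -0.0, 0.7]
grip_width: 0.0941
finger_force: 0.0
```

Run:
```python
from h import *
s=arm.sense();print(s['tcp_pos'])
w=vision.read_camera('wrist');cv2.imwrite('pics/fw.png',w)
sc=vision.read_camera('scene');si=vision.read_camera('side')
a=cv2.resize(sc[210:350,240:440],(800,560),interpolation=cv2.INTER_CUBIC)
b=cv2.resize(si[160:310,290:400],(440,600),interpolation=cv2.INTER_CUBIC)
cv2.imwrite('pics/f1.png',a)
f=w.copy()
for (x,y),hw in zip([(.593,.1155),(.6098,.0374),(.6267,-.0408),(.6433,-.1192)],[.056,.048,.04,.032]):
    cn,_=cv2.findContours((model(x,y,hw,s,.022)>.5).astype(np.uint8),0,1);cv2.drawContours(f,cn,-1,(0,0,255),1)
cv2.imwrite('pics/f2.png',f)
```

```text
[ 0.6421 -0.2392  0.2248]
```

View pics/f1.png

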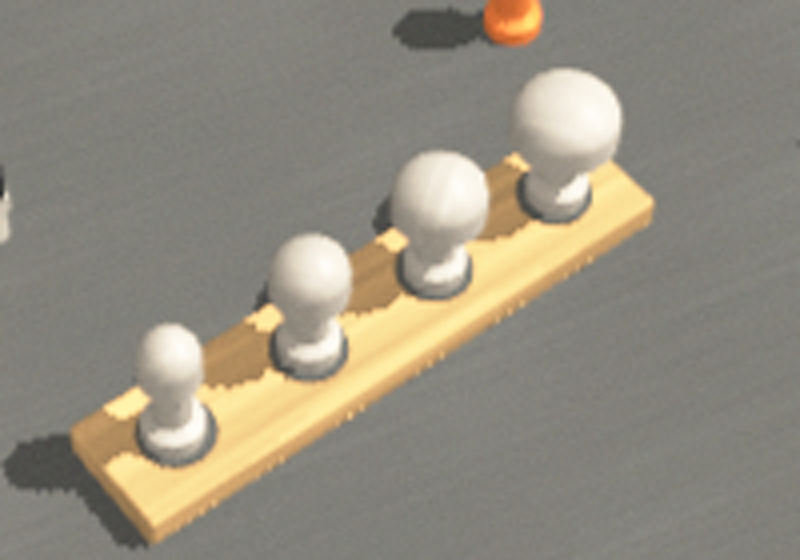

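View pics/f2.png

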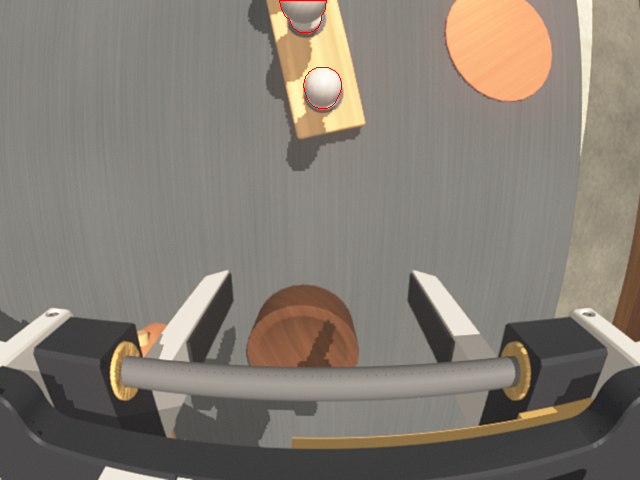

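All four stakes stand upright on their discs, at scene-crop pixels (565,150), (438,230), (310,310) and (175,395), from widest by the vise to narrowest. A dark disc rim shows around each foot, and the model outlines fit the two stakes the wrist camera sees.

```bash
python3 -c "
from plant import arm
print(arm.finish_job())"
```

```text
the job is handed in; nothing more can be done
None
```

The job is handed in: the four stakes stand upright on the discs as 56, 48, 40 and 32 mm, from the vise end outward, and the arm never went near the mallet or the orange look-alikes with its fingers down.

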